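# Load the spice caddy and hang it on the free hook

### The job

Put every spice jar that stands on the worktop upright into the caddy, one to a bay, then with the caddy still standing on the worktop raise its folded handle until it stands upright. Then lift the caddy by the handle and hang it level over both prongs of whichever double hook on the stand is free, clear of the worktop and hanging still, leaving the grater on the other hook and the timer and the tin where they are.

Things in the scene. Friction and masses are not known exactly. Their poses are not given: they have to be found in the camera images.
- caddy: loose white sheet-steel spice caddy, 0.35 kg: walls 57 (x) by 165 mm (y), 3 thick, 60 high; floor 4 thick, widened to 85 mm in x as a foot; origin at centre of underside, z up. Three 51 by 51 mm bays in a row, centres at y = -54, 0, 54 mm, parted by walls 45 high. Ears at both ends (y = +-81 mm, 18 wide, 93 high) carry the handle's pivots, 85 mm above the underside
- bail (a joint): angle in rad of the caddy's swing handle about its pivot line (caddy x = 0, z = 85 mm, parallel to y): 0 = upright, positive = folded to the caddy's -x side, which faces the robot; starts at 1.0 to 1.25 (stop at 1.25). Its pivots are a little stiff (0.05 N m), so it stays where it is put. A level push on the folded bar jams it; lift it from below along its arc
- bail_mid (a point): middle of the handle's top bar, on its axis, 100 mm from the pivot line: at handle angle a it is at caddy x = -100 sin a, z = 85 + 100 cos a mm. The bar is 8 mm steel rod, straight for 140 mm parallel to caddy y, with a wooden sleeve 12 mm thick over the middle 50 mm; straight 8 mm side rods at y = +-88 mm run down to the pivots
- stand: fixed dark steel hook stand on the worktop: base plate 105 by 300 mm, 12 mm thick, two posts at y = +-130 mm and a cross bar 14 mm thick along its y at 230 mm height; origin at the foot on the worktop below the cross bar; hooks point to its -x, towards the robot
- hook_left (a point): double hook on the stand's +y side: where the axis of an 8 mm bar rests, midway between its two prongs, 70 mm in front of the cross bar, 238 mm up. Prongs: 8 mm rods 84 mm apart along the stand's y; each has a flat seat 16 mm long, behind it a 10 mm rise, in front of it an upturned tip that ends 22 mm in front of the point, top of the tip 252 mm above the worktop. Axes as the stand's
- hook_right (a point): the same double hook on the stand's -y side, 230 mm from the left one
- grater_left: flat steel grater already hanging, 112 mm wide, 140 mm from its wire handle down, 3 mm thick; origin at the middle of its lower edge, 141 mm below its handle wire, which lies across both prongs of the left double hook. Exactly one of the two graters is there, and its hook is the taken one; loose, 0.14 kg
- grater_right: flat steel grater already hanging, 112 mm wide, 140 mm from its wire handle down, 3 mm thick; origin at the middle of its lower edge, 141 mm below its handle wire, which lies across both prongs of the right double hook. Exactly one of the two graters is there, and its hook is the taken one; loose, 0.14 kg
- jar_a: spice jar, upright cylinder: clear glass body about 44 mm across, screw cap 45 mm across from 85 to 105 mm height, 106 mm high, about 0.11 kg, closed; origin at the centre of its underside, z up. All jars are alike for this job; two or three of the three are there
- jar_b: spice jar, upright cylinder: clear glass body about 44 mm across, screw cap 45 mm across from 85 to 105 mm height, 106 mm high, about 0.11 kg, closed; origin at the centre of its underside, z up. All jars are alike for this job; two or three of the three are there
- jar_c: spice jar, upright cylinder: clear glass body about 44 mm across, screw cap 45 mm across from 85 to 105 mm height, 106 mm high, about 0.11 kg, closed; origin at the centre of its underside, z up. All jars are alike for this job; two or three of the three are there
- timer: kitchen timer, bystander, 65 mm across, 52 mm high; origin at the centre of its underside
- tin: low round food tin, bystander, 86 mm across, 40 mm high; origin at the centre of its underside
There are look-alikes about, which are no part of the job. What is shaped like the jar_c but green is not meant.

How it is judged:
On the way, in this order (a step that is already met when the one before it is completed fails the run):
1. every jar stands in the caddy, and the caddy stands on the worktop (x of jar_a in the frame of caddy between -0.015 and 0.015 m and y of jar_a in the frame of caddy between -0.068 and 0.068 m and z of jar_a in the frame of caddy between -0.003 and 0.014 m and angle between the z axis of each of jar_a, jar_b, jar_c and the z axis of caddy, either way round below 0.2 rad and x of jar_b in the frame of caddy between -0.015 and 0.015 m and y of jar_b in the frame of caddy between -0.068 and 0.068 m and z of jar_b in the frame of caddy between -0.003 and 0.014 m and x of jar_c in the frame of caddy between -0.015 and 0.015 m and y of jar_c in the frame of caddy between -0.068 and 0.068 m and z of jar_c in the frame of caddy between -0.003 and 0.014 m and height (world z) of caddy below 0.012 m and angle between caddy's own z axis and vertical below 0.1 rad), for 0.2 s.
2. the handle is upright while the loaded caddy still stands on the worktop (all of step 1 and value of joint bail between -0.3 and 0.3 rad), for 0.2 s.
At the end, for the whole second after the job is handed in: Every jar present stands upright on the caddy's floor; the caddy hangs still and level (0.25 rad) by its handle on the free double hook (bar's middle within 30 mm of the seat), over 30 mm above the worktop; grater, timer and tin within 30 mm of where they were (x of jar_a in the frame of caddy between -0.015 and 0.015 m and y of jar_a in the frame of caddy between -0.068 and 0.068 m and z of jar_a in the frame of caddy between -0.003 and 0.014 m and angle between the z axis of each of jar_a, jar_b, jar_c and the z axis of caddy, either way round below 0.2 rad and x of jar_b in the frame of caddy between -0.015 and 0.015 m and y of jar_b in the frame of caddy between -0.068 and 0.068 m and z of jar_b in the frame of caddy between -0.003 and 0.014 m and x of jar_c in the frame of caddy between -0.015 and 0.015 m and y of jar_c in the frame of caddy between -0.068 and 0.068 m and z of jar_c in the frame of caddy between -0.003 and 0.014 m and (distance between bail_mid and hook_left below 0.03 m or distance between bail_mid and hook_right below 0.03 m) and height (world z) of caddy above 0.03 m and angle between caddy's own z axis and vertical below 0.25 rad and contact force between caddy and stand above 2 N and linear speed of caddy below 0.05 m/s and angular speed of caddy below 0.4 rad/s and horizontal distance between caddy and grater_left above 0.15 m and horizontal distance between caddy and grater_right above 0.15 m and distance of each of grater_left, grater_right, timer, tin from where it was at the start of the episode below 0.03 m); the robot touches nothing.
It fails at once if a bystander or the hanging grater is knocked over (angle between any of grater_left, grater_right, timer, tin's own z axis and vertical above 0.8 rad).
It fails at once if the hanging grater is taken off or knocked off its hook (height (world z) of any of grater_left, grater_right below 0.06 m).
Of jar_a, jar_b, jar_c only 2 to 3 are there at a start; the rules pass over those that are not, and their reading is None.
Of grater_left, grater_right only 1 to 1 are there at a start; the rules pass over those that are not, and their reading is None.
At some moment in a run one of caddy may be knocked a few centimetres aside while the robot is not near it.
It also fails if it takes over 192 s, if anything falls off the work surface, if the arm or the gripper's body presses on something with over 40 N, if the wrist force passes 120 N, or if a joint passes its speed limit or range.

### The arm

A 7-joint arm with a two-finger parallel gripper is mounted at the origin on a cart in front of the work surface, level with it; the furniture and walls round the work are solid. World frame = base frame: x ahead of the robot, y to its left, z up, the work surface at z = 0. Lengths are in m, angles in rad, forces in N, time in s.
With the tool pointing down it reaches from about 0.4 to 0.75 m from the base axis. Payload 19.5 kg.
Tool frame: the origin (TCP) lies midway between the tips of the shut fingers; the grasp point (between the pads) lies r.hold_point_z behind it (r.hold_point_z is the distance from the TCP to the grasp point, in m); z points along the fingers, y is the line along which they close (so a half turn about z gives the same grasp; the last joint's range is limited). The gripper opens to 85 mm and grips with 20 to 120 N. Pads are 22 mm wide; open, the fingers measure 114 mm over their backs; the gripper's body (76 mm by 85 mm) begins 54 mm behind the grasp point. The pads swing forward as they close: fully open they stand 13 mm farther back than shut.
Start: joints at [1.273, 0.707, -0.028, 1.485, 0.022, 0.951, -0.075], TCP at [0.145, -0.556, 0.231] pointing down, gripper open.
Joint ranges: [-2.71, 2.71], [-0.32, 2.16], [-1.57, 1.52], [0, 2.45], [-1.46, 4.6], [0, 2.02], [-2.83, 2.83]. Speed limits (rad/s): [1.89, 1.89, 2.57, 2.57, 3.01, 3.01, 3.01].

### API

Orientations are given as a rotation vector (axis times angle).
In Python, from plant import monitor, snapshot, job, r gives the robot as it stands.
- The arm moves only by the shell command python3 -m pendant 'ROWS' [OPENING]. ROWS is JSON, one flat list of numbers, 6 for each row, row after row: the shift along the tool's x, y, z in mm, then the turn, a rotation vector about the tool's x, y, z in rad. In form: [tx, ty, tz, rx, ry, rz, tx, ty, tz, rx, ry, rz, ...]. A call has exactly 8 rows; each row shifts and turns the commanded pose from where the row before left it, along the tool's axes as they then stand; what a row does not reach is not made up. A row lasts 1/8 s, in which the tool goes at most 62.5 mm and 10.7 degrees, less where a joint would pass 70% of its speed; a pose out of reach is approached as far as the arm can. A call is refused whole if a number of a shift passes 62.5 or a number of a turn 0.188, either way. A call with a gripper value outside its range is refused whole. OPENING is the gripper's target within -1 to 1 (shut at 1, half-way at 0, fully open at -1), set as the call begins (- or left out, the last holds). The fingers move at their own pace and stop on an object; the grip force is fixed at half the most. Time passes only in rows, so rows that do not move let the fingers close, or fill a call up. It gives the time, the measured TCP pose, the force, the opening and the grip force at its end, in the units of the state.
- monitor.state(): the state, without advancing time (a new reading comes with each control period).
- snapshot(name): name is "side" or "top"; returns a dict with "frame" (480x640x3 uint8, red, green, blue), "z_map" (480x640 float32, m along the optical axis (not along the pixel's ray), 0 where there is no reading), "camera_matrix" (3x3 intrinsics, pixels), "R" (3x3) and "t" (3): a world point X has camera coordinates R X + t. Camera axes: x right, y down, z forward; pixel columns grow to the right and rows downward; lengths in m; the calibration is good to about 2 mm. A picture is of the moment at which its call begins.
- job.finish_job(): hands the job in; it is judged then, once.
The state is a dict: "time_s": time; "joint_pos": joint angles; "qvel": joint speeds; "effort": joint torques, N m; "position": TCP position; "tool_rot": TCP orientation; "wrist_force": force on the tool from outside, world axes, zero at the start; "moment": the same for the moment, N m; "opening": opening from 0.0 (shut) to 1.0 (fully open); "grip_force": force on a finger pad.
Only numpy, scipy, OpenCV 4.12 (cv2) and the standard library are available. Lean on these libraries where they do the work, as an engineer would, in place of code of your own. Each camera call takes 0.05 s, during which the arm holds its last target. There are 200 camera calls.

## Working session

There is one attempt and no reset: what is moved stays moved. The work goes in short steps, Python scripts to look and compute and a shell command to move; the robot and the scene stay as the last step left them, time stands still between calls to the robot, and variables do not carry over. Pictures are saved under pics/ and viewed, at most 16 in all, crops included, and the job is handed in when it is done.

```bash
ls; mkdir -p pics; python3 - <<'E'
from plant import monitor, snapshot, job, r
import cv2,numpy as np
print(monitor.state(), r.hold_point_z)
for n in("side","top"):
    s=snapshot(n); np.savez(f"{n}0.npz",**s)
    cv2.imwrite(f"pics/{n}0.png",s["frame"][:,:,::-1]); print(n,s["camera_matrix"].tolist(),(-s["R"].T@s["t"]).round(3), s["R"].round(3).tolist())
E
```

```text
pics
{'time_s': 0.0, 'joint_pos': array([ 1.2733414 ,  0.70708741, -0.02762265,  1.48495909,  0.0219762 ,
        0.95092076, -0.07548099]), 'qvel': array([ 0.0014172 , -0.00152591, -0.00119756, -0.00150799, -0.00031383,
       -0.00030563,  0.00010375]), 'effort': array([ 2.02731990e-04, -8.83203077e+01,  1.23459801e+00, -2.36167073e+01,
        1.69003231e-02,  6.53361800e-03, -2.44158025e-05]), 'position': array([ 0.14540509, -0.55605029,  0.23084576]), 'tool_rot': array([-3.11488486e+00, -4.00523127e-01,  2.32609636e-04]), 'wrist_force': array([-0.2792724 , -0.40583934, -0.41468751]), 'moment': array([ 0.05143028, -0.01085003, -0.03478385]), 'grip_force': 0.0, 'opening': 0.999630340121317} 0.0187
side [[487.62281720796966, 0.0, 313.6354652867078], [0.0, 487.62281720796966, 240.80004941670876], [0.0, 0.0, 1.0]] [0.011 0.418 0.734] [[-0.657, -0.754, -0.014], [-0.467, 0.422, -0.777], [0.591, -0.504, -0.63]]
top [[503.76391984919405, 0.0, 314.97800254121444], [0.0, 503.76391984919405, 251.2205025443389], [0.0, 0.0, 1.0]] [ 0.404 -0.055  1.376] [[-0.027, -1.0, -0.009], [-0.991, 0.027, -0.132], [0.132, 0.005, -0.991]]
```

View pics/top0.png

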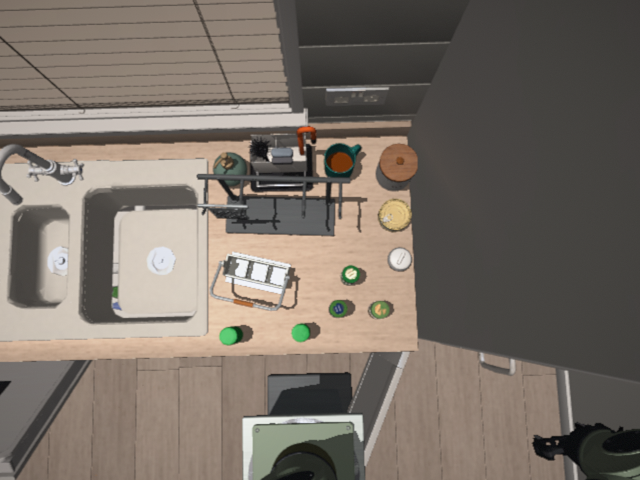

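View pics/side0.png

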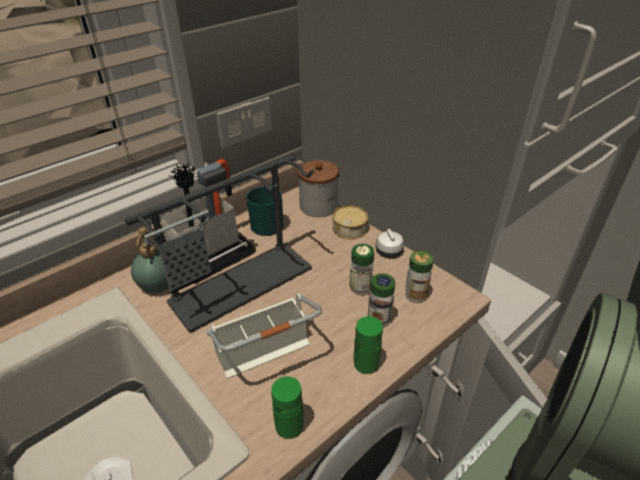

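The top view shows three jar-shaped objects with clear bodies, with caps at (350,274), (339,308) and (380,310). Two solid green look-alikes stand at (230,335) and (301,332). The caddy is at (258,272) with its handle's wooden sleeve at about (243,302). The grater hangs on the image-left (+y) hook, so the right hook near (340,195) is free.

Could be taken for jars: the clear ones at top (350,274), (339,308), (380,310), and the green ones at (230,335), (301,332). By the description I choose the first three. Next is the close crop, plus measurements.

```bash
cat > h.py <<'E'
import numpy as np,cv2
from scipy.spatial.transform import Rotation as Rn
def load(n): return dict(np.load(n))
def ray(s,u,v,z):
    c=-s["R"].T@s["t"]; d=s["R"].T@np.linalg.solve(s["camera_matrix"],[u,v,1.]); return c+d*(z-c[2])/d[2]
def cloud(s):
    v,u=np.mgrid[:480,:640]; Z=s["z_map"]
    p=np.stack([u,v,np.ones_like(u)],-1)@np.linalg.inv(s["camera_matrix"]).T*Z[...,None]
    P=(p-s["t"])@s["R"]; P[Z==0]=np.nan; return P
E
python3 - <<'E'
from h import *
t=load("top0.npz"); s=load("side0.npz"); P=cloud(t); Q=cloud(s)
a=t["frame"][225:345,200:420,::-1]; b=s["frame"][230:390,200:450,::-1]
im=np.vstack([cv2.resize(a,(550,300),interpolation=2),cv2.resize(b,(550,300),interpolation=2)]); cv2.imwrite("pics/c0.png",im)
for X,n in((P,"top"),(Q,"side")):
    for (u,v) in ([(350,274),(339,308),(380,310),(230,335),(301,332)] if n=="top" else [(362,252),(382,284),(421,260)]): 
        q=X[v-12:v+13,u-12:u+13].reshape(-1,3); q=q[(q[:,2]>.095)&(q[:,2]<.115)]
        c,rad=cv2.minEnclosingCircle(q[:,:2].astype(np.float32)); print(n,(u,v),np.round(c,4),round(rad,4),q[:,2].mean().round(4),len(q))
# caddy bright walls z 0.04-0.065
m=(P[...,2]>.035)&(P[...,2]<.065); m[:, :215]=0; m[:,300:]=0; m[:245]=0; m[300:]=0
q=P[m][:,:2].astype(np.float32); print("caddy",len(q),cv2.minAreaRect(q))
for X,n in((P,"top"),(Q,"side")):
    hsv=cv2.cvtColor((t if n=="top" else s)["frame"],cv2.COLOR_RGB2HSV); m=(hsv[...,0]<18)&(hsv[...,1]>140)&(hsv[...,2]>80)&(X[...,0]<.62)&(X[...,0]>.3)&(X[...,2]>.06)
    q=X[m]; print(n,"sleeve",len(q),np.nanmean(q,0).round(4), q.min(0),q.max(0))
    m=(X[...,2]>.215)&(X[...,2]<.27)&(X[...,0]>.5)&(X[...,0]<.8)&(abs(X[...,1])<.25)
    q=X[m]; print(n,"stand",len(q),cv2.minAreaRect(q[:,:2].astype(np.float32)),q.min(0),q.max(0))
    m&=X[...,2]>.2; np.save(n+"_st.npy",q)
    m=(X[...,2]>.006)&(X[...,2]<.018)&(X[...,0]>.5)&(X[...,0]<.8)&(abs(X[...,1])<.3)
    q=X[m]; print(n,"base",len(q),cv2.minAreaRect(q[:,:2].astype(np.float32)))
E
```

```text
top (350, 274) [ 0.5135 -0.1356] 0.0231 0.1048 253
top (339, 308) [ 0.4275 -0.1011] 0.0224 0.1045 254
top (380, 310) [ 0.4221 -0.2053] 0.0226 0.1047 263
top (230, 335) [0.3664 0.1763] 0.0228 0.1042 264
top (301, 332) [ 0.3693 -0.0043] 0.0227 0.1046 261
side (362, 252) [ 0.5115 -0.1346] 0.0245 0.1052 361
side (382, 284) [ 0.4266 -0.1004] 0.0237 0.1052 411
side (421, 260) [ 0.4197 -0.207 ] 0.0248 0.105 373
caddy 370 ((0.5319986343383789, 0.11191559582948685), (0.1664707511663437, 0.05887569487094879), 75.9375228881836)
top sleeve 63 [0.4473 0.132  0.137 ] [0.43853241 0.1113493  0.13177767] [0.45413294 0.15317006 0.14170058]
top stand 1987 ((0.7186118960380554, 0.04633505642414093), (0.3578047752380371, 0.16657990217208862), 86.70346069335938) [ 0.62642972 -0.13304578  0.21519477] [0.79999487 0.22414792 0.25446556]
top base 4732 ((0.650471031665802, 0.0014648735523223877), (0.29975515604019165, 0.5949769020080566), 0.10018261522054672)
side sleeve 184 [0.443  0.1325 0.1376] [ 0.42747747 -0.19762388  0.107568  ] [0.45243423 0.15730398 0.14225354]
side stand 3024 ((0.7172771096229553, 0.04567630589008331), (0.3594519793987274, 0.1680912971496582), 86.14701080322266) [ 0.62532778 -0.1344892   0.21501268] [0.7999884 0.2242191 0.2611752]
side base 8589 ((0.6499159932136536, 0.0008012056350708008), (0.5982457995414734, 0.29984188079833984), 89.97187805175781)
```

View pics/c0.png

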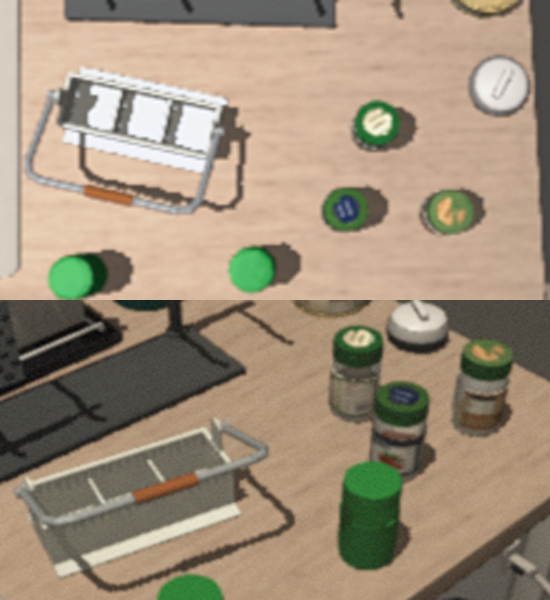

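The crop confirms the three clear-bodied jars with patterned caps. The handle is folded toward the robot, and the caddy is turned about -14°. Next I'll check the obstacle near the arm's start and measure the stand geometry.

```bash
cat >> h.py <<'E'
def go(x,y,z,yawdeg=None,hold=True):
    """target grasp point (hold) or TCP; yawdeg=direction of tool y (closing) in world; prints tool-frame shift mm and turn, assuming turn done about the TCP"""
    from plant import monitor,r
    st=monitor.state(); Rc=Rn.from_rotvec(st["tool_rot"]); M=Rc.as_matrix()
    cur=np.degrees(np.arctan2(M[1,1],M[0,1]))
    off=r.hold_point_z if hold else 0
    if yawdeg is None: yawdeg=cur
    d=(yawdeg-cur+90)%180-90
    a=np.radians(cur+d); ty=np.array([np.cos(a),np.sin(a),0]); tz=np.array([0,0,-1.]); T=np.c_[np.cross(ty,tz),ty,tz]
    w=(Rc.inv()*Rn.from_matrix(T)).as_rotvec()
    tgt=np.array([x,y,z])+tz*off
    dw=tgt-st["position"]
    print("t%.1f pos"%st["time_s"],st["position"].round(4),"yaw %.1f"%cur,"F",st["wrist_force"].round(1),"op %.2f grip %.0f"%(st["opening"],st["grip_force"]))
    print(" dworld mm",(1e3*dw).round(1),"shift now-axes",(1e3*M.T@dw).round(1),"| turn",w.round(3),"| shift after turn",(1e3*T.T@dw).round(1))
E
python3 - <<'E'
from h import *
t=load("top0.npz"); s=load("side0.npz"); P=cloud(t); Q=cloud(s)
for X in(P,Q):
    q=X[(X[...,2]>.1)&(X[...,1]<-.25)&(X[...,1]>-.8)]
    for lo in np.arange(-.8,-.25,.1):
        k=q[(q[:,1]>lo)&(q[:,1]<lo+.1)]; k=k[k[:,0]>.1]
        print(round(lo,2),len(k),np.percentile(k,[0,2],axis=0).round(3).tolist() if len(k) else "", k[:,2].max() if len(k) else "")
q=np.vstack([np.load("top_st.npy"),np.load("side_st.npy")])
for lo in np.arange(.6,.8,.01):
    k=q[(q[:,0]>lo)&(q[:,0]<lo+.01)]; h,e=np.histogram(k[:,1],np.arange(-.18,.24,.014)); print(round(lo,2),len(k),h, k[:,2].mean().round(3))
go(.5125,-.135,.2,-14.1)
go(.25,-.3,.25,-14.1)
E
```

```text
-0.8 0  
-0.7 92 [[0.165, -0.626, 0.247], [0.166, -0.625, 0.25]] 0.3476751864517466
-0.6 2620 [[0.116, -0.6, 0.242], [0.128, -0.573, 0.266]] 0.6229550405213468
-0.5 1558 [[0.116, -0.5, 0.263], [0.12, -0.499, 0.299]] 0.6238401096216094
-0.4 78747 [[0.299, -0.377, 0.1], [0.349, -0.318, 0.17]] 1.0024335375243958
-0.3 3479 [[0.749, -0.3, 0.1], [0.759, -0.299, 0.108]] 0.591370266203635
-0.8 1519 [[0.302, -0.8, 0.158], [0.321, -0.797, 0.165]] 0.44549566482873076
-0.7 2970 [[0.297, -0.7, 0.157], [0.301, -0.697, 0.173]] 0.5169490796180847
-0.6 3907 [[0.299, -0.6, 0.157], [0.307, -0.598, 0.169]] 0.5326126793771103
-0.5 3249 [[0.334, -0.5, 0.157], [0.335, -0.498, 0.166]] 0.5454470178373908
-0.4 55038 [[0.297, -0.4, 0.1], [0.335, -0.376, 0.114]] 0.5629025431335948
-0.3 3041 [[0.746, -0.3, 0.1], [0.754, -0.299, 0.106]] 0.4786326431668978
0.6 0 [0 0 0 0 0 0 0 0 0 0 0 0 0 0 0 0 0 0 0 0 0 0 0 0 0 0 0 0 0] nan
0.61 0 [0 0 0 0 0 0 0 0 0 0 0 0 0 0 0 0 0 0 0 0 0 0 0 0 0 0 0 0 0] nan
0.62 19 [ 0  0  0  0  0 18  0  0  0  0  0  1  0  0  0  0  0  0  0  0  0  0  0  0
  0  0  0  0  0] 0.25
0.63 68 [ 0  0  0 
[... 1683 characters left out ...]
0  0  0  0  0  0  7 42 42 39 51 63 81 70  2  0  0  0
  0  0  0  0  0] 0.237
0.8 0 [0 0 0 0 0 0 0 0 0 0 0 0 0 0 0 0 0 0 0 0 0 0 0 0 0 0 0 0 0] nan
t0.1 pos [ 0.1455 -0.5561  0.2309] yaw -75.3 F [-0.3  0.   1. ] op 0.99 grip 0
 dworld mm [367.  421.1 -49.6] shift now-axes [ 461.6 -314.4   49.9] | turn [-1.000e-03 -0.000e+00 -1.069e+00] | shift after turn [497.8 253.4  49.6]
t0.1 pos [ 0.1455 -0.5561  0.2309] yaw -75.3 F [-0.3  0.   1. ] op 0.99 grip 0
 dworld mm [104.5 256.1   0.4] shift now-axes [ 1.659e+02 -2.213e+02 -2.000e-01] | turn [-1.000e-03 -0.000e+00 -1.069e+00] | shift after turn [273.8  39.   -0.4]<stdin>:10: RuntimeWarning: Mean of empty slice.
  ret = ret.dtype.type(ret / rcount)
```

```bash
python3 -m pendant '[14,-24,0,0,0,0,14,-24,0,0,0,0,14,-24,0,0,0,0,14,-24,0,0,0,0,14,-24,0,0,0,0,14,-24,0,0,0,0,14,-24,0,0,0,0,14,-24,0,0,0,0]' -1
python3 -m pendant '[15,-12,0,0,0,0,15,-12,0,0,0,0,15,-12,0,0,0,0,15,-12,0,0,0,0,15,-12,0,0,0,0,15,-12,0,0,0,0,15,-12,0,0,0,0,15,-12,0,0,0,0]'
python3 -m pendant '[17,-5,0,0,0,0,17,-5,0,0,0,0,17,-5,0,0,0,0,17,-5,0,0,0,0,17,-5,0,0,0,0,17,-5,0,0,0,0,17,-5,0,0,0,0,17,-5,0,0,0,0]'
python3 -m pendant '[0,0,0,0,0,-0.134,0,0,0,0,0,-0.134,0,0,0,0,0,-0.134,0,0,0,0,0,-0.134,0,0,0,0,0,-0.134,0,0,0,0,0,-0.134,0,0,0,0,0,-0.134,0,0,0,0,0,-0.134]'
python3 - <<'E'
from h import *
go(.5125,-.135,.094,-14.1)
from plant import r,snapshot
# prongs / stand
q=np.vstack([np.load("top_st.npy"),np.load("side_st.npy")])
th=np.radians(-3.5); ex=np.array([np.cos(th),np.sin(th)]); ey=np.array([-ex[1],ex[0]])
b=q[(q[:,1]>-.0)&(q[:,1]<.08)&(q[:,0]>.7)&(q[:,0]<.755)]; print("bar fit",np.polyfit(b[:,1],b[:,0],1), "bar x centre",np.median(b[:,0]-b[:,1]*0.061))
for y0 in(-.105,-.022):
    k=q[(abs(q[:,1]-y0)<.014)&(q[:,0]<.70)]; f=np.polyfit(k[:,0],k[:,1],1); print("prong",y0,f,np.polyval(f,.65),k[:,0].min(), k[:,2].max())
E
```

```text
time_s: 1.1
position: [0.2054, -0.3413, 0.2312]
tool_rot: [-3.116, -0.401, 0.0]
wrist_force: [0.2, -0.3, 0.6]
opening: 1.001
grip_force: 0.0
time_s: 2.1
position: [0.2974, -0.2184, 0.2312]
tool_rot: [-3.116, -0.401, 0.0]
wrist_force: [-0.4, 0.2, 0.5]
opening: 1.001
grip_force: 0.0
time_s: 3.1
position: [0.4195, -0.1452, 0.2313]
tool_rot: [-3.116, -0.401, 0.0]
wrist_force: [0.3, 0.6, -0.3]
opening: 1.001
grip_force: 0.0
time_s: 4.1
position: [0.419, -0.1456, 0.2313]
tool_rot: [-2.47, -1.941, 0.0]
wrist_force: [0.2, 0.3, 1.2]
opening: 1.0
grip_force: 0.0
t4.1 pos [ 0.419  -0.1456  0.2313] yaw -13.7 F [0.2 0.3 1.2] op 1.00 grip 0
 dworld mm [  93.5   10.6 -156. ] shift now-axes [ 32.4  88.4 156. ] | turn [-0.    -0.     0.007] | shift after turn [ 33.1  88.1 156. ]
bar fit [0.04805388 0.72589031] bar x centre 0.7244310184189549
prong -0.105 [-0.06275783 -0.06566347] -0.10645605743147524 0.6253277793517569 0.25393349573384616
prong -0.022 [-0.0650496   0.01962464] -0.022657597483844372 0.6284792534187671 0.25321273050828763
```

```bash
python3 -m pendant '[11,29,0,0,0,0,11,29,0,0,0,0,11,30,0,0,0,0,0,0,35,0,0,0,0,0,40,0,0,0,0,0,35,0,0,0,0,0,25,0,0,0,0,0,20,0,0,0]' -1
python3 -m pendant '[0,0,0,0,0,0,0,0,0,0,0,0,0,0,0,0,0,0,0,0,0,0,0,0,0,0,0,0,0,0,0,0,0,0,0,0,0,0,0,0,0,0,0,0,0,0,0,0]' 1
python3 - <<'E'
from h import *
c=np.array([.532,.112]);th=np.radians(-14.1);ey=np.array([-np.sin(th),np.cos(th)])
for k in(-1,0,1): print(k,c+ey*.054*k)
p=c-ey*.054
go(p[0],p[1],.2,-14.1)
E
```

```text
time_s: 5.1
position: [0.5121, -0.1346, 0.075]
tool_rot: [-2.474, -1.935, 0.001]
wrist_force: [0.9, 0.6, 0.9]
opening: 0.998
grip_force: 0.0
time_s: 6.1
position: [0.5124, -0.135, 0.0774]
tool_rot: [2.474, 1.935, 0.002]
wrist_force: [-0.8, 0.3, 5.5]
opening: 0.508
grip_force: 60.1
-1 [0.51884479 0.05962691]
0 [0.532 0.112]
1 [0.54515521 0.16437309]
t6.1 pos [ 0.5124 -0.135   0.0774] yaw -13.9 F [-0.8  0.3  5.5] op 0.51 grip 60
 dworld mm [  6.4 194.7 103.9] shift now-axes [ 190.5  -40.5 -103.9] | turn [ 0.002 -0.     0.003] | shift after turn [ 190.4  -41.2 -103.9]
```

```bash
cat >> h.py <<'E'
def caddy(sv=None,x0=.42,x1=.64,y0=.0,y1=.26):
    """caddy pose from side-view + top-view rims (z .05-.066) by min-area rectangle"""
    from plant import snapshot
    out=[]
    for n in("top","side"):
        s=snapshot(n); X=cloud(s)
        if sv: cv2.imwrite(f"pics/{n}{sv}.png",s["frame"][:,:,::-1]); np.savez(f"{n}{sv}.npz",**s)
        hsv=cv2.cvtColor(s["frame"],cv2.COLOR_RGB2HSV)
        m=(X[...,2]>.045)&(X[...,2]<.066)&(X[...,0]>x0)&(X[...,0]<x1)&(X[...,1]>y0)&(X[...,1]<y1)&(hsv[...,1]<90)
        q=X[m][:,:2].astype(np.float32); rc=cv2.minAreaRect(q); (w,h)=rc[1]; a=rc[2] if w>h else rc[2]+90
        f=(X[...,2]>-.002)&(X[...,2]<.012)&(X[...,0]>x0)&(X[...,0]<x1)&(X[...,1]>y0)&(X[...,1]<y1)&(hsv[...,1]<50)&(hsv[...,2]>130)
        print(n,"caddy",np.round(rc[0],4),np.round(rc[1],3),"yaw %.1f"%((a-90+90)%180-90),len(q))
        out.append((*rc[0],a-90))
    return out
E
python3 -m pendant '[0,0,-20,0,0,0,0,0,-40,0,0,0,0,0,-40,0,0,0,0,0,-20,0,0,0,24,0,0,0,0,0,24,0,0,0,0,0,0,0,0,0,0,0,0,0,0,0,0,0]'
python3 - <<'E'
from h import *
print(caddy("1"))
go(.5188,.0596,.2,-14.1)
E
```

```text
time_s: 7.1
position: [0.5234, -0.089, 0.1967]
tool_rot: [2.474, 1.935, -0.0]
wrist_force: [0.1, -0.3, -1.4]
opening: 0.509
grip_force: 61.3
top caddy [0.5321 0.112 ] [0.166 0.059] yaw -14.2 302
side caddy [0.5308 0.1116] [0.167 0.061] yaw -14.1 1056
[(0.5320634841918945, 0.11203518509864807, -14.159378051757812), (0.5307971835136414, 0.11155390739440918, -14.063095092773438)]
t7.2 pos [ 0.5233 -0.0892  0.1965] yaw -14.0 F [-0.7  0.6 -2.4] op 0.51 grip 61
 dworld mm [ -4.5 148.8 -15.2] shift now-axes [143.3 -40.3  15.2] | turn [0.    0.    0.002] | shift after turn [143.2 -40.6  15.2]
```

View pics/side1.png

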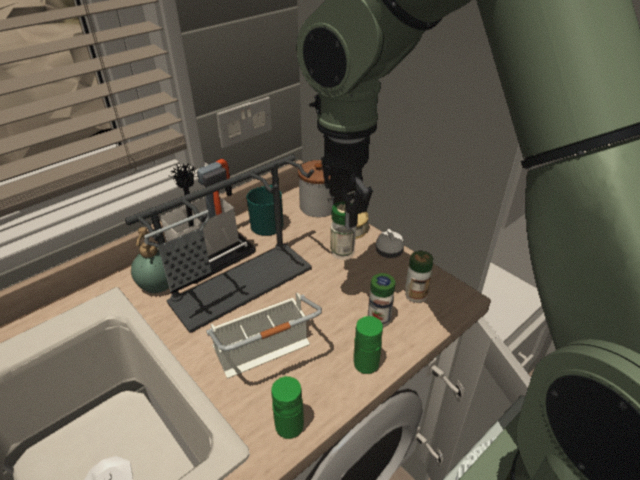

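```bash
python3 -m pendant '[24,-7,0,0,0,0,24,-7,0,0,0,0,24,-7,0,0,0,0,24,-7,0,0,0,0,24,-7,0,0,0,0,23,-6,0,0,0,0,0,0,22,0,0,0,0,0,22,0,0,0]'
python3 - <<'E'
from h import *
from plant import snapshot
go(.5184,.0594,.1,-14.1)
s=snapshot("side");np.savez("side2.npz",**s); t=snapshot("top"); np.savez("top2.npz",**t)
cv2.imwrite("pics/c2.png",np.hstack([cv2.resize(s["frame"][230:390,180:340,::-1],(400,400),interpolation=2),cv2.resize(t["frame"][225:345,200:320,::-1],(400,400),interpolation=2)]))
X=cloud(s); h=cv2.cvtColor(s["frame"],cv2.COLOR_RGB2HSV)
# jar held: points below the fingers
m=(X[...,2]>.09)&(X[...,2]<.135)&(abs(X[...,0]-.518)<.05)&(abs(X[...,1]-.06)<.06)
q=X[m]; print(len(q), q.mean(0) if len(q) else 0)
E
```

```text
time_s: 8.2
position: [0.5182, 0.0599, 0.152]
tool_rot: [2.474, 1.935, 0.001]
wrist_force: [0.1, 0.0, -1.4]
opening: 0.51
grip_force: 61.3
t8.2 pos [0.5182 0.0599 0.152 ] yaw -14.0 F [ 0.1  0.  -1.4] op 0.51 grip 61
 dworld mm [  0.2  -0.5 -70.7] shift now-axes [-0.4  0.3 70.7] | turn [ 0.001 -0.     0.003] | shift after turn [-0.4  0.3 70.7]
534 [0.50238308 0.06466382 0.11082838]
```

View pics/c2.png

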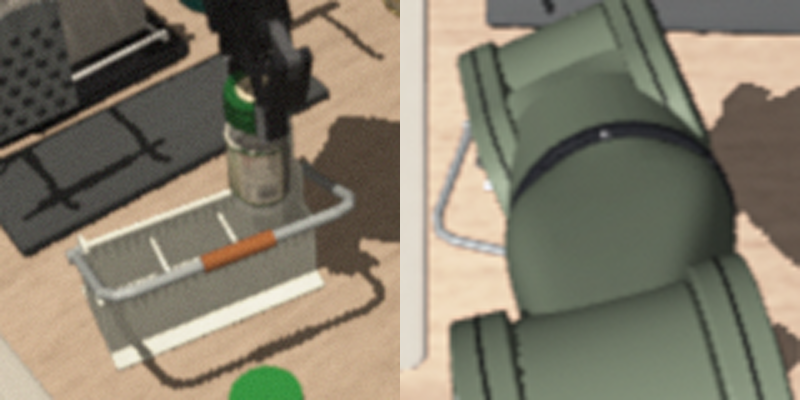

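The side crop shows the jar held upright at about (260,165), over the caddy's right bay. I'll lower it with a force check.

```bash
python3 -m pendant '[0,0,10,0,0,0,0,0,8,0,0,0,0,0,6,0,0,0,0,0,6,0,0,0,0,0,5,0,0,0,0,0,0,0,0,0,0,0,0,0,0,0,0,0,0,0,0,0]'
python3 -m pendant '[0,0,8,0,0,0,0,0,8,0,0,0,0,0,6,0,0,0,0,0,6,0,0,0,0,0,4,0,0,0,0,0,3,0,0,0,0,0,0,0,0,0,0,0,0,0,0,0]'
python3 - <<'E'
from h import *
go(.5184,.0594,.1,-14.1)
E
```

```text
time_s: 9.3
position: [0.5181, 0.0603, 0.1175]
tool_rot: [2.474, 1.936, 0.001]
wrist_force: [-1.5, 0.7, -1.7]
opening: 0.509
grip_force: 61.3
time_s: 10.3
position: [0.5181, 0.0603, 0.0825]
tool_rot: [2.474, 1.936, 0.0]
wrist_force: [0.9, 0.6, -1.3]
opening: 0.508
grip_force: 61.3
t10.3 pos [0.5181 0.0603 0.0825] yaw -13.9 F [ 0.9  0.6 -1.3] op 0.51 grip 61
 dworld mm [ 0.3 -0.9 -1.2] shift now-axes [-0.8  0.5  1.2] | turn [ 0.    -0.     0.003] | shift after turn [-0.8  0.5  1.2]
```

```bash
python3 -m pendant '[0,0,1,0,0,0,0,0,0,0,0,0,0,0,0,0,0,0,0,0,0,0,0,0,0,0,0,0,0,0,0,0,0,0,0,0,0,0,0,0,0,0,0,0,0,0,0,0]' -1
python3 -m pendant '[0,0,-15,0,0,0,0,0,-30,0,0,0,0,0,-40,0,0,0,0,0,-40,0,0,0,0,0,-20,0,0,0,0,0,0,0,0,0,0,0,0,0,0,0,0,0,0,0,0,0]'
python3 - <<'E'
from h import *
go(.427,-.1008,.094,-14.1)
E
```

```text
time_s: 11.3
position: [0.5181, 0.0603, 0.0813]
tool_rot: [-2.474, -1.936, -0.0]
wrist_force: [-0.4, 0.5, 0.8]
opening: 1.001
grip_force: 0.0
time_s: 12.3
position: [0.5177, 0.0603, 0.2258]
tool_rot: [-2.474, -1.936, 0.002]
wrist_force: [-0.1, 0.7, -0.6]
opening: 0.996
grip_force: 0.0
t12.3 pos [0.5177 0.0603 0.2258] yaw -13.9 F [-0.1  0.7 -0.6] op 1.00 grip 0
 dworld mm [ -90.7 -161.1 -150.5] shift now-axes [-178.1  -49.2  150.6] | turn [-0.001  0.     0.003] | shift after turn [-178.3  -48.8  150.5]
```

```bash
python3 -m pendant '[-30,-8,0,0,0,0,-30,-8,0,0,0,0,-30,-8,0,0,0,0,-30,-8,0,0,0,0,-30,-8,0,0,0,0,-28,-9,0,0,0,0,0,0,0,0,0,0,0,0,0,0,0,0]'
python3 -m pendant '[0,0,30,0,0,0,0,0,40,0,0,0,0,0,40,0,0,0,0,0,25,0,0,0,0,0,16,0,0,0,0,0,0,0,0,0,0,0,0,0,0,0,0,0,0,0,0,0]'
python3 -m pendant '[0,0,0,0,0,0,0,0,0,0,0,0,0,0,0,0,0,0,0,0,0,0,0,0,0,0,0,0,0,0,0,0,0,0,0,0,0,0,0,0,0,0,0,0,0,0,0,0]' 1
python3 -m pendant '[0,0,-20,0,0,0,0,0,-40,0,0,0,0,0,-40,0,0,0,0,0,-20,0,0,0,0,0,0,0,0,0,0,0,0,0,0,0,0,0,0,0,0,0,0,0,0,0,0,0]'
python3 - <<'E'
from h import *
o=caddy("3"); c=o[1]
go(.5315,.1118,.1,-14.1)
E
```

```text
time_s: 13.3
position: [0.4279, -0.1002, 0.2261]
tool_rot: [-2.474, -1.936, -0.0]
wrist_force: [-0.2, 1.6, -0.1]
opening: 1.003
grip_force: 0.0
time_s: 14.3
position: [0.428, -0.1006, 0.0759]
tool_rot: [2.474, 1.935, 0.001]
wrist_force: [0.8, -0.5, 0.2]
opening: 1.0
grip_force: 0.0
time_s: 15.3
position: [0.4278, -0.1007, 0.0757]
tool_rot: [2.474, 1.936, 0.001]
wrist_force: [-1.1, 0.8, 11.9]
opening: 0.507
grip_force: 59.2
time_s: 16.3
position: [0.4275, -0.1006, 0.1948]
tool_rot: [-2.473, -1.936, 0.001]
wrist_force: [0.1, 0.5, -1.3]
opening: 0.513
grip_force: 61.4
top caddy [0.5322 0.1121] [0.167 0.059] yaw -14.2 295
side caddy [0.5313 0.1114] [0.167 0.061] yaw -14.3 921
t16.4 pos [ 0.4276 -0.1007  0.195 ] yaw -13.9 F [-0.7 -0.1 -0.9] op 0.51 grip 61
 dworld mm [ 103.9  212.5 -113.7] shift now-axes [231.2  49.8 113.7] | turn [-0.001 -0.     0.003] | shift after turn [231.4  49.  113.7]
```

View pics/side3.png

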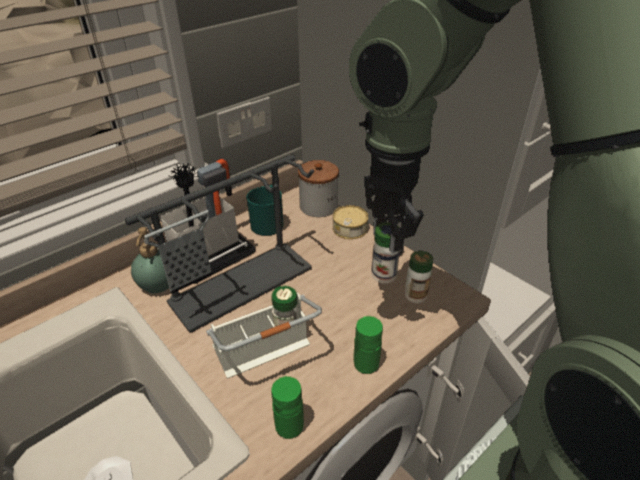

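Side view: jar A stands in the right bay at (286,298), and the next jar is held at (385,255). I'll raise it before crossing the handle.

```bash
python3 -m pendant '[0,0,-25,0,0,0,0,0,-25,0,0,0,39,8,0,0,0,0,39,8,0,0,0,0,39,8,0,0,0,0,39,8,0,0,0,0,39,8,0,0,0,0,36,9,0,0,0,0]'
python3 - <<'E'
from h import *
go(.5315,.1118,.1,-14.1)
E
```

```text
time_s: 17.4
position: [0.5312, 0.1131, 0.2451]
tool_rot: [-2.474, -1.936, 0.0]
wrist_force: [0.9, -0.8, -1.1]
opening: 0.511
grip_force: 61.5
t17.4 pos [0.5312 0.1131 0.2451] yaw -13.9 F [ 0.9 -0.8 -1.1] op 0.51 grip 61
 dworld mm [   0.3   -1.3 -163.8] shift now-axes [ -1.1   0.7 163.8] | turn [-0.     0.     0.003] | shift after turn [ -1.2   0.7 163.8]
```

```bash
python3 -m pendant '[-1,0,30,0,0,0,0,0,30,0,0,0,0,0,25,0,0,0,0,0,20,0,0,0,0,0,8,0,0,0,0,0,8,0,0,0,0,0,6,0,0,0,0,0,0,0,0,0]'
python3 -m pendant '[0,0,8,0,0,0,0,0,8,0,0,0,0,0,8,0,0,0,0,0,6,0,0,0,0,0,5,0,0,0,0,0,0,0,0,0,0,0,0,0,0,0,0,0,0,0,0,0]'
python3 - <<'E'
from h import *
go(.5315,.1118,.1,-14.1)
E
```

```text
time_s: 18.4
position: [0.5305, 0.1108, 0.1183]
tool_rot: [-2.474, -1.936, 0.0]
wrist_force: [-0.5, 0.9, -0.6]
opening: 0.51
grip_force: 61.5
time_s: 19.4
position: [0.5307, 0.1108, 0.0835]
tool_rot: [2.474, 1.936, 0.001]
wrist_force: [0.3, 0.5, -1.0]
opening: 0.512
grip_force: 61.5
t19.4 pos [0.5307 0.1108 0.0835] yaw -13.9 F [ 0.3  0.5 -1. ] op 0.51 grip 62
 dworld mm [ 0.8  1.  -2.2] shift now-axes [1.2 0.6 2.2] | turn [ 0.    -0.     0.003] | shift after turn [1.2 0.6 2.2]
```

Free of contact; lower 2 mm more, release, and fetch the third jar.

```bash
python3 -m pendant '[0,0,2,0,0,0,0,0,0,0,0,0,0,0,0,0,0,0,0,0,0,0,0,0,0,0,0,0,0,0,0,0,0,0,0,0,0,0,0,0,0,0,0,0,0,0,0,0]'
python3 -m pendant '[0,0,0,0,0,0,0,0,0,0,0,0,0,0,0,0,0,0,0,0,0,0,0,0,0,0,0,0,0,0,0,0,0,0,0,0,0,0,0,0,0,0,0,0,0,0,0,0]' -1
python3 -m pendant '[0,0,-15,0,0,0,0,0,-30,0,0,0,0,0,-40,0,0,0,0,0,-40,0,0,0,0,0,-20,0,0,0,0,0,0,0,0,0,0,0,0,0,0,0,0,0,0,0,0,0]'
python3 - <<'E'
from h import *
go(.421,-.206,.0945,-14.1)
E
```

```text
time_s: 20.4
position: [0.5306, 0.1108, 0.0813]
tool_rot: [-2.474, -1.936, -0.0]
wrist_force: [-0.7, 0.1, -1.2]
opening: 0.511
grip_force: 61.5
time_s: 21.4
position: [0.5306, 0.1108, 0.0813]
tool_rot: [-2.474, -1.936, -0.0]
wrist_force: [-0.2, -0.3, -0.6]
opening: 1.0
grip_force: 0.0
time_s: 22.4
position: [0.5303, 0.1107, 0.2258]
tool_rot: [-2.474, -1.935, 0.002]
wrist_force: [1.1, 0.1, -0.1]
opening: 0.999
grip_force: 0.0
t22.4 pos [0.5303 0.1107 0.2258] yaw -13.9 F [ 1.1  0.1 -0.1] op 1.00 grip 0
 dworld mm [-109.3 -316.7 -150. ] shift now-axes [-333.6  -29.7  150.1] | turn [-0.001  0.     0.003] | shift after turn [-333.8  -28.8  150. ]
```

```bash
python3 -m pendant '[-42,-4,0,0,0,0,-42,-4,0,0,0,0,-42,-4,0,0,0,0,-42,-4,0,0,0,0,-42,-4,0,0,0,0,-42,-4,0,0,0,0,-42,-3,0,0,0,0,-40,-2,0,0,0,0]'
python3 -m pendant '[0,0,0,0,0,0,0,0,30,0,0,0,0,0,40,0,0,0,0,0,40,0,0,0,0,0,25,0,0,0,0,0,15,0,0,0,0,0,0,0,0,0,0,0,0,0,0,0]'
python3 - <<'E'
from h import *
go(.421,-.206,.0945,-14.1)
E
python3 -m pendant '[0,0,0,0,0,0,0,0,0,0,0,0,0,0,0,0,0,0,0,0,0,0,0,0,0,0,0,0,0,0,0,0,0,0,0,0,0,0,0,0,0,0,0,0,0,0,0,0]' 1
python3 -m pendant '[0,0,-20,0,0,0,0,0,-40,0,0,0,0,0,-40,0,0,0,0,0,-40,0,0,0,0,0,-30,0,0,0,0,0,0,0,0,0,0,0,0,0,0,0,0,0,0,0,0,0]'
python3 - <<'E'
from h import *
o=caddy("4")
go(.5315+.0132,.1118+.0524,.1,-14.1)
E
```

```text
time_s: 23.4
position: [0.4213, -0.2077, 0.226]
tool_rot: [-2.474, -1.935, 0.0]
wrist_force: [0.9, -0.2, -0.1]
opening: 0.999
grip_force: 0.0
time_s: 24.4
position: [0.4223, -0.2061, 0.0768]
tool_rot: [2.474, 1.936, 0.001]
wrist_force: [-0.7, 0.5, -0.2]
opening: 0.998
grip_force: 0.0
t24.4 pos [ 0.4223 -0.2061  0.0768] yaw -13.9 F [-0.7  0.5 -0.2] op 1.00 grip 0
 dworld mm [-1.3  0.1 -1. ] shift now-axes [-0.2 -1.3  1. ] | turn [ 0.    -0.     0.003] | shift after turn [-0.2 -1.3  1. ]
time_s: 25.4
position: [0.4222, -0.2066, 0.0768]
tool_rot: [2.474, 1.935, 0.0]
wrist_force: [-1.1, 0.0, 14.3]
opening: 0.51
grip_force: 59.2
time_s: 26.4
position: [0.4218, -0.2063, 0.2455]
tool_rot: [-2.473, -1.935, 0.001]
wrist_force: [-0.3, 0.3, -0.8]
opening: 0.508
grip_force: 61.4
top caddy [0.5321 0.112 ] [0.167 0.059] yaw -14.1 317
side caddy [0.5308 0.1113] [0.167 0.062] yaw -14.7 763
t26.5 pos [ 0.4219 -0.2064  0.2457] yaw -13.9 F [ 0.4 -0.4 -0.9] op 0.51 grip 61
 dworld mm [ 122.8  370.6 -164.4] shift now-axes [389.2  30.3 164.5] | turn [-0.001 -0.     0.003] | shift after turn [389.3  28.9 164.4]
```

View pics/side4.png

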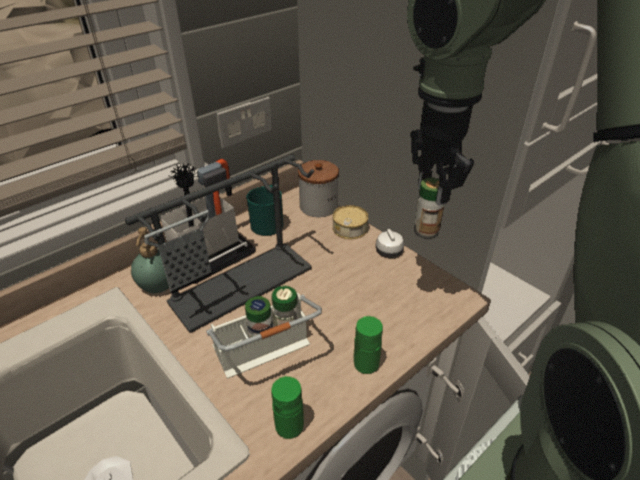

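Two jars now stand in the caddy at (257,309) and (286,297). The third is held at (430,210), and the caddy hasn't moved.

```bash
python3 -m pendant '[49,4,0,0,0,0,49,4,0,0,0,0,49,4,0,0,0,0,49,4,0,0,0,0,49,4,0,0,0,0,49,4,0,0,0,0,49,3,0,0,0,0,46,3,0,0,0,0]'
python3 - <<'E'
from h import *
go(.5315+.0132,.1118+.0524,.1,-14.1)
E
```

```text
time_s: 27.5
position: [0.5449, 0.1656, 0.2458]
tool_rot: [-2.474, -1.936, 0.001]
wrist_force: [0.3, -1.4, -1.4]
opening: 0.511
grip_force: 61.4
t27.5 pos [0.5449 0.1656 0.2458] yaw -13.9 F [ 0.3 -1.4 -1.4] op 0.51 grip 61
 dworld mm [  -0.2   -1.4 -164.5] shift now-axes [ -1.4   0.2 164.5] | turn [-0.001  0.     0.003] | shift after turn [-1.400e+00  1.000e-01  1.645e+02]
```

```bash
python3 -m pendant '[-0.5,0,30,0,0,0,0,0,30,0,0,0,0,0,25,0,0,0,0,0,20,0,0,0,0,0,8,0,0,0,0,0,8,0,0,0,0,0,6,0,0,0,0,0,0,0,0,0]'
python3 -m pendant '[0,0,8,0,0,0,0,0,8,0,0,0,0,0,8,0,0,0,0,0,6,0,0,0,0,0,6,0,0,0,0,0,0,0,0,0,0,0,0,0,0,0,0,0,0,0,0,0]'
python3 - <<'E'
from h import *
go(.5315+.0132,.1118+.0524,.1,-14.1)
E
```

```text
time_s: 28.5
position: [0.5446, 0.1634, 0.1193]
tool_rot: [-2.474, -1.936, 0.0]
wrist_force: [-0.3, -0.2, -1.3]
opening: 0.51
grip_force: 61.4
time_s: 29.5
position: [0.5448, 0.1635, 0.0836]
tool_rot: [2.474, 1.936, 0.001]
wrist_force: [0.4, -1.1, -1.1]
opening: 0.511
grip_force: 61.4
t29.5 pos [0.5448 0.1635 0.0836] yaw -13.9 F [ 0.4 -1.1 -1.1] op 0.51 grip 61
 dworld mm [-0.1  0.7 -2.3] shift now-axes [ 0.7 -0.2  2.3] | turn [ 0.    -0.     0.003] | shift after turn [ 0.7 -0.2  2.3]
```

```bash
python3 -m pendant '[0,0,2,0,0,0,0,0,0,0,0,0,0,0,0,0,0,0,0,0,0,0,0,0,0,0,0,0,0,0,0,0,0,0,0,0,0,0,0,0,0,0,0,0,0,0,0,0]'
python3 -m pendant '[0,0,0,0,0,0,0,0,0,0,0,0,0,0,0,0,0,0,0,0,0,0,0,0,0,0,0,0,0,0,0,0,0,0,0,0,0,0,0,0,0,0,0,0,0,0,0,0]' -1
python3 -m pendant '[0,0,-15,0,0,0,0,0,-30,0,0,0,0,0,-40,0,0,0,0,0,-40,0,0,0,-16,-28,-30,0,0,0,-16,-28,0,0,0,0,0,-30,0,0,0,0,0,-30,0,0,0,0]'
python3 -m pendant '[0,-10,0,-0.13,0,0,0,-10,0,-0.13,0,0,0,-10,0,-0.13,0,0,0,-10,0,-0.13,0,0,0,0,0,0,0,0,0,0,0,0,0,0,0,0,0,0,0,0,0,0,0,0,0,0]'
cat >> h.py <<'E'
def bar(n="5"):
    from plant import snapshot
    out=[]
    for nm in("side","top"):
        s=snapshot(nm); np.savez(f"{nm}{n}.npz",**s); cv2.imwrite(f"pics/{nm}{n}.png",s["frame"][:,:,::-1]); X=cloud(s)
        hsv=cv2.cvtColor(s["frame"],cv2.COLOR_RGB2HSV); m=(hsv[...,0]<16)&(hsv[...,1]>140)&(hsv[...,2]>80)&(X[...,0]<.6)&(X[...,0]>.38)&(X[...,2]>.06)&(X[...,2]<.25)&(X[...,1]>.0)&(X[...,1]<.22)
        q=X[m]; print(nm,"sleeve",len(q),np.median(q,0).round(4) if len(q) else "")
E
python3 - <<'E'
from h import *
from plant import monitor
bar(); st=monitor.state(); M=Rn.from_rotvec(st["tool_rot"]).as_matrix(); print(st["position"],M.round(3).tolist(),st["joint_pos"].round(2))
E
```

```text
time_s: 30.5
position: [0.5446, 0.1634, 0.0813]
tool_rot: [-2.474, -1.936, -0.0]
wrist_force: [-1.0, -0.3, -1.1]
opening: 0.51
grip_force: 61.4
time_s: 31.5
position: [0.5446, 0.1634, 0.0813]
tool_rot: [-2.474, -1.936, -0.0]
wrist_force: [-0.5, -0.4, -0.6]
opening: 0.997
grip_force: 0.0
time_s: 32.5
position: [0.4234, 0.1603, 0.2374]
tool_rot: [2.474, 1.935, 0.002]
wrist_force: [0.8, 0.2, 0.1]
opening: 0.993
grip_force: 0.0
time_s: 33.5
position: [0.4055, 0.161, 0.2274]
tool_rot: [2.22, 1.721, 0.313]
wrist_force: [0.7, 0.2, 0.2]
opening: 0.999
grip_force: 0.0
side sleeve 128 [0.4453 0.1422 0.1383]
top sleeve 56 [0.4475 0.1334 0.1379]
[0.40531224 0.16121058 0.22728506] [[0.252, 0.899, 0.359], [0.968, -0.226, -0.112], [-0.019, 0.376, -0.927]] [-0.88  0.49  0.33  2.26  0.72  0.23 -1.55]
```

View pics/side5.png

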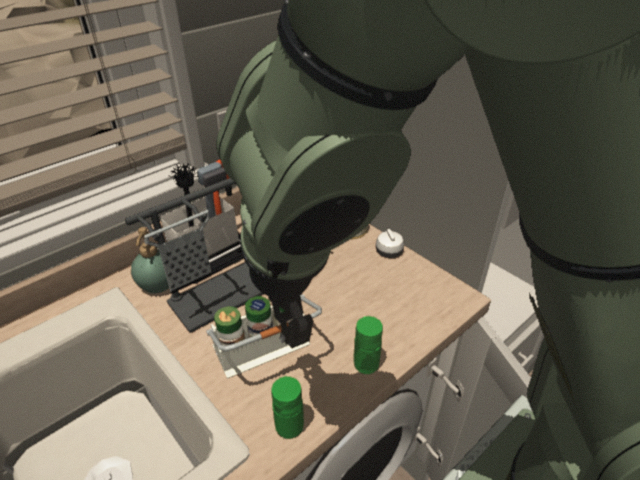

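The third jar is in the left bay at (229,322). The gripper hovers tilted at (292,310), behind the handle's sleeve at (270,332).

```bash
cat >> h.py <<'E'
def go2(p,tilt=None,yawdeg=-14.1):
    """grasp point to world p; tilt deg = fingers forward; prints shift in current tool axes (at current attitude & for the new attitude), rx needed"""
    from plant import monitor,r
    st=monitor.state(); M=Rn.from_rotvec(st["tool_rot"]).as_matrix(); z=M[:,2]
    ct=np.degrees(np.arctan2(M[2,1],-M[2,2]))
    g=st["position"]-r.hold_point_z*z
    print("t%.1f grasp"%st["time_s"],g.round(4),"tilt %.1f yaw %.1f roll %.1f"%(ct,np.degrees(np.arctan2(M[1,1],M[0,1])),np.degrees(np.arcsin(M[2,0]))),"F",st["wrist_force"].round(1),"op %.3f grip %.0f"%(st["opening"],st["grip_force"]),"j",st["joint_pos"].round(2))
    print("  shift",(1e3*M.T@(np.array(p)-g)).round(1))
E
python3 - <<'E'
from h import *
go2([.4468,.1331,.1335])
E
python3 -m pendant '[0,0,0,0,0,0,0,0,0,0,0,0,0,0,0,0,0,0,0,0,0,0,0,0,0,0,0,0,0,0,0,0,0,0,0,0,0,0,0,0,0,0,0,0,0,0,0,0]' 0.2
python3 - <<'E'
from h import *
go2([.4468,.1331,.1335])
E
```

```text
t33.6 grasp [0.3986 0.1633 0.2446] tilt 22.1 yaw -14.1 roll -1.1 F [ 0.3 -0.1  0.4] op 0.999 grip 0 j [-0.88  0.49  0.33  2.26  0.72  0.23 -1.55]
  shift [-14.9   8.4 123.6]
time_s: 34.6
position: [0.405, 0.1616, 0.2272]
tool_rot: [2.218, 1.723, 0.313]
wrist_force: [0.3, -1.0, -0.3]
opening: 0.398
grip_force: 0.0
t34.6 grasp [0.3983 0.1637 0.2445] tilt 22.1 yaw -14.1 roll -1.1 F [ 0.3 -1.  -0.3] op 0.398 grip 0 j [-0.89  0.49  0.33  2.26  0.72  0.23 -1.55]
  shift [-15.3   8.7 123.7]
```

```bash
python3 -m pendant '[-8,4,0,0,0,0,-7,4,0,0,0,0,0,0,20,0,0,0,0,0,20,0,0,0,0,0,20,0,0,0,0,0,10,0,0,0,0,0,0,0,0,0,0,0,0,0,0,0]'
python3 -m pendant '[0,0,0,-0.1,0,0,0,0,0,0,0,0,0,0,0,0,0,0,0,0,0,0,0,0,0,0,0,0,0,0,0,0,0,0,0,0,0,0,0,0,0,0,0,0,0,0,0,0]'
python3 - <<'E'
from h import *
go2([.4468,.1331,.1335])
E
```

```text
time_s: 35.6
position: [0.4378, 0.1416, 0.1746]
tool_rot: [2.223, 1.724, 0.297]
wrist_force: [0.3, 0.4, -0.1]
opening: 0.404
grip_force: 0.0
time_s: 36.6
position: [0.4461, 0.1519, 0.1921]
tool_rot: [2.164, 1.672, 0.336]
wrist_force: [0.1, -0.3, 0.2]
opening: 0.399
grip_force: 0.0
t36.6 grasp [0.4384 0.1548 0.2089] tilt 26.0 yaw -14.0 roll -2.5 F [ 0.1 -0.3  0.2] op 0.399 grip 0 j [-0.98  0.67  0.59  2.27  0.79  0.   -1.59]
  shift [-15.4 -21.   74.5]
```

```bash
python3 -m pendant '[0,0,0,0.06,0,0,0,0,0,0.06,0,0,-8,-10,-5,0,0,0,-8,-10,-5,0,0,0,0,0,0,0,0,0,0,0,0,0,0,0,0,0,0,0,0,0,0,0,0,0,0,0]'
python3 - <<'E'
from h import *
go2([.4468,.1331,.1335])
E
```

```text
time_s: 37.6
position: [0.4207, 0.1425, 0.1956]
tool_rot: [2.249, 1.733, 0.241]
wrist_force: [0.7, 0.0, -0.4]
opening: 0.394
grip_force: 0.0
t37.6 grasp [0.415  0.1449 0.2133] tilt 19.2 yaw -14.3 roll -2.5 F [ 0.7  0.  -0.4] op 0.394 grip 0 j [-0.73  0.56  0.23  2.24  0.78  0.21 -1.56]
  shift [ 0.5  5.7 86.5]
```

```bash
python3 -m pendant '[0,6,15,0,0.04,0,0,0,15,0,0,0,0,0,15,0,0,0,0,0,15,0,0,0,0,0,0,0,0,0,0,0,0,0,0,0,0,0,0,0,0,0,0,0,0,0,0,0]'
python3 - <<'E'
from h import *
go2([.4468,.1331,.1335])
E
```

```text
time_s: 38.6
position: [0.4498, 0.1391, 0.1494]
tool_rot: [2.265, 1.755, 0.271]
wrist_force: [0.5, -0.2, 0.0]
opening: 0.4
grip_force: 0.0
t38.6 grasp [0.4441 0.1408 0.1671] tilt 18.5 yaw -14.3 roll -0.8 F [ 0.5 -0.2  0. ] op 0.400 grip 0 j [-0.72  0.7   0.35  2.24  0.86  0.   -1.59]
  shift [-6.3 -6.4 33.4]
```

```bash
python3 -m pendant '[-3,-3,0,0.07,0,0,-3,-3,8,0.07,0,0,0,0,8,0,0,0,0,0,8,0,0,0,0,0,0,0,0,0,0,0,0,0,0,0,0,0,0,0,0,0,0,0,0,0,0,0]'
python3 - <<'E'
from h import *
go2([.4468,.1331,.1335])
E
```

```text
time_s: 39.6
position: [0.448, 0.1332, 0.1232]
tool_rot: [2.352, 1.821, 0.159]
wrist_force: [0.4, -0.6, 0.4]
opening: 0.401
grip_force: 0.0
t39.6 grasp [0.4446 0.1343 0.1415] tilt 11.1 yaw -14.4 roll -0.9 F [ 0.4 -0.6  0.4] op 0.401 grip 0 j [-0.44  0.72 -0.01  2.16  0.85  0.19 -1.53]
  shift [-0.5  0.9  8.4]
```

```bash
python3 -m pendant '[0,1,4,0,0,0,0,0,4,0,0,0,0,0,0,0,0,0,0,0,0,0,0,0,0,0,0,0,0,0,0,0,0,0,0,0,0,0,0,0,0,0,0,0,0,0,0,0]'
python3 -m pendant '[0,0,0,0,0,0,0,0,0,0,0,0,0,0,0,0,0,0,0,0,0,0,0,0,0,0,0,0,0,0,0,0,0,0,0,0,0,0,0,0,0,0,0,0,0,0,0,0]' 0.66
python3 - <<'E'
from h import *
go2([.4468,.1331,.1335]); bar("6")
s=load("side6.npz"); cv2.imwrite("pics/c6.png",cv2.resize(s["frame"][250:390,180:360,::-1],(720,560),interpolation=2))
E
```

```text
time_s: 40.6
position: [0.4504, 0.1323, 0.1154]
tool_rot: [2.353, 1.821, 0.159]
wrist_force: [0.3, 0.1, -0.4]
opening: 0.401
grip_force: 0.0
time_s: 41.6
position: [0.4504, 0.1323, 0.1153]
tool_rot: [2.353, 1.82, 0.159]
wrist_force: [0.7, -0.6, -0.6]
opening: 0.166
grip_force: 0.0
t41.6 grasp [0.4469 0.1335 0.1337] tilt 11.1 yaw -14.5 roll -0.9 F [ 0.7 -0.6 -0.6] op 0.166 grip 0 j [-0.45  0.74  0.01  2.16  0.86  0.17 -1.54]
  shift [-0.4 -0.1  0.2]
side sleeve 64 [0.4474 0.1501 0.1383]
top sleeve 10 [0.4433 0.1141 0.1376]
```

View pics/c6.png

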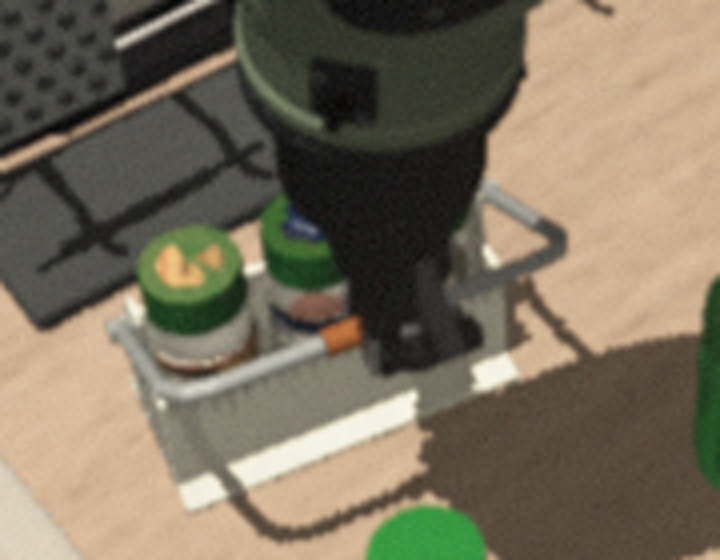

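The crop shows the fingers caged round the sleeve at about (400,345), with the jars upright. Now I'll follow the arc.

```bash
python3 -m pendant '[0,4,-4.5,0,0,0,0,4,-4,0,0,0,0,4,-3.5,0,0,0,0,4,-3,0,0,0,0,6,-4,0,0,0,0,6,-4,0,0,0,0,0,0,0,0,0,0,0,0,0,0,0]'
python3 - <<'E'
from h import *
ex=np.array([.970,-.2436]);c=np.array([.5317,.1118])
a=.7; p=c-ex*.1*np.sin(a)
go2([*p,.085+.1*np.cos(a)]); bar("7")
E
```

```text
time_s: 42.7
position: [0.4728, 0.1269, 0.1432]
tool_rot: [2.353, 1.82, 0.159]
wrist_force: [0.0, 1.5, 0.1]
opening: 0.174
grip_force: 0.0
t42.7 grasp [0.4694 0.128  0.1616] tilt 11.1 yaw -14.5 roll -0.9 F [0.  1.5 0.1] op 0.174 grip 0 j [-0.31  0.69 -0.17  2.06  0.78  0.35 -1.42]
  shift [-0.6 -0.1  0.1]
side sleeve 58 [0.4699 0.1445 0.1668]
top sleeve 8 [0.4662 0.1076 0.1666]
```

Bar follows (z .167 top). Continue the arc to upright.

```bash
python3 -m pendant '[0,9,-4,0,0,0,0,9.5,-4,0,0,0,0,9.5,-2,0,0,0,0,10,-2,0,0,0,0,10,0,0,0,0,0,10,0,0,0,0,0,10,1.5,0,0,0,0,2,0,0,0,0]'
python3 -m pendant '[0,0,0,0,0,0,0,0,0,0,0,0,0,0,0,0,0,0,0,0,0,0,0,0,0,0,0,0,0,0,0,0,0,0,0,0,0,0,0,0,0,0,0,0,0,0,0,0]'
python3 - <<'E'
from h import *
go2([.5317,.1118,.185]); bar("8")
s=load("side8.npz"); cv2.imwrite("pics/c8.png",cv2.resize(s["frame"][230:390,180:360,::-1],(630,560),interpolation=2))
E
```

```text
time_s: 43.8
position: [0.5379, 0.1101, 0.1669]
tool_rot: [2.353, 1.82, 0.159]
wrist_force: [-1.4, -0.7, -1.1]
opening: 0.171
grip_force: 0.3
time_s: 44.8
position: [0.5374, 0.1104, 0.1671]
tool_rot: [2.353, 1.821, 0.159]
wrist_force: [1.1, -0.1, -0.2]
opening: 0.168
grip_force: 0.0
t44.8 grasp [0.534  0.1116 0.1855] tilt 11.1 yaw -14.5 roll -0.9 F [ 1.1 -0.1 -0.2] op 0.168 grip 0 j [-0.14  0.71 -0.33  1.85  0.67  0.56 -1.2 ]
  shift [-0.4 -2.3  0. ]
side sleeve 56 [0.5337 0.1282 0.1902]
top sleeve 1 [0.5309 0.0896 0.1882]
```

View pics/c8.png

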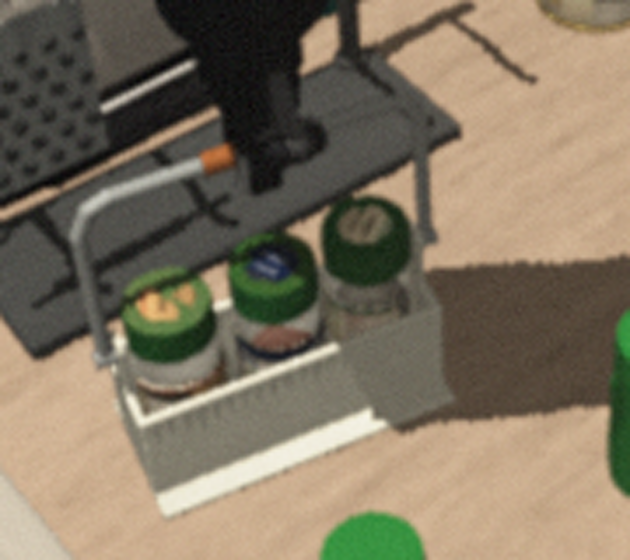

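The crop shows the handle upright, with the sleeve at (215,158) in the gripper. The three jars stand in the caddy, which hasn't moved. Next I'll level the tool and grip.

```bash
python3 -m pendant '[0,-1.2,0,0.05,0.016,0,0,-1.2,0,0.05,0,0,0,-1.2,0,0.05,0,0,0,-1.4,0,0.044,0,0,0,0,0,0,0,0,0,0,0,0,0,0,0,0,0,0,0,0,0,0,0,0,0,0]' 0.55
python3 - <<'E'
from h import *
go2([.5322,.1118,.185])
E
python3 -m pendant '[0,0,0,0,0,0,0,0,0,0,0,0,0,0,0,0,0,0,0,0,0,0,0,0,0,0,0,0,0,0,0,0,0,0,0,0,0,0,0,0,0,0,0,0,0,0,0,0]' 1
python3 - <<'E'
from h import *
go2([.5322,.1118,.185])
E
```

```text
time_s: 45.9
position: [0.5325, 0.1118, 0.1666]
tool_rot: [-2.483, -1.924, -0.001]
wrist_force: [-0.7, 0.4, 0.9]
opening: 0.222
grip_force: 0.0
t45.9 grasp [0.5325 0.1118 0.1853] tilt 0.0 yaw -14.4 roll 0.0 F [-0.7  0.4  0.9] op 0.222 grip 0 j [-0.    0.78 -0.51  1.67  0.49  0.81 -0.98]
  shift [-0.1 -0.3  0.3]
time_s: 46.9
position: [0.5326, 0.1117, 0.1667]
tool_rot: [-2.483, -1.924, -0.001]
wrist_force: [-0.0, -0.5, 5.5]
opening: 0.117
grip_force: 58.6
t46.9 grasp [0.5326 0.1117 0.1854] tilt 0.0 yaw -14.5 roll 0.0 F [-0.  -0.5  5.5] op 0.117 grip 59 j [-0.    0.78 -0.51  1.67  0.49  0.81 -0.98]
  shift [-0.  -0.4  0.4]
```

```bash
python3 -m pendant '[0,0,-3,0,0,0,0,0,-5,0,0,0,0,0,-8,0,0,0,0,0,-10,0,0,0,0,0,-10,0,0,0,0,0,-10,0,0,0,0,0,-10,0,0,0,0,0,-10,0,0,0]'
python3 -m pendant '[0,0,-10,0,0,0,0,0,-10,0,0,0,0,0,-9,0,0,0,0,0,-7,0,0,0,0,0,-5,0,0,0,0,0,-3,0,0,0,0,0,0,0,0,0,0,0,0,0,0,0]'
python3 - <<'E'
from h import *
go2([.545,-.0645,.295])
from plant import snapshot
s=snapshot("side"); np.savez("side9.npz",**s); cv2.imwrite("pics/side9.png",s["frame"][:,:,::-1])
E
```

```text
time_s: 47.9
position: [0.5326, 0.1117, 0.2332]
tool_rot: [-2.483, -1.924, -0.001]
wrist_force: [-0.2, 0.4, -7.6]
opening: 0.115
grip_force: 58.4
time_s: 48.9
position: [0.5325, 0.1116, 0.2763]
tool_rot: [-2.483, -1.924, -0.0]
wrist_force: [-0.2, 0.1, -6.4]
opening: 0.12
grip_force: 58.5
t48.9 grasp [0.5325 0.1116 0.295 ] tilt -0.0 yaw -14.5 roll 0.0 F [-0.2  0.1 -6.4] op 0.120 grip 58 j [ 0.03  0.65 -0.58  1.51  0.38  1.09 -0.88]
  shift [-1.674e+02  5.600e+01 -1.000e-01]
```

View pics/side9.png

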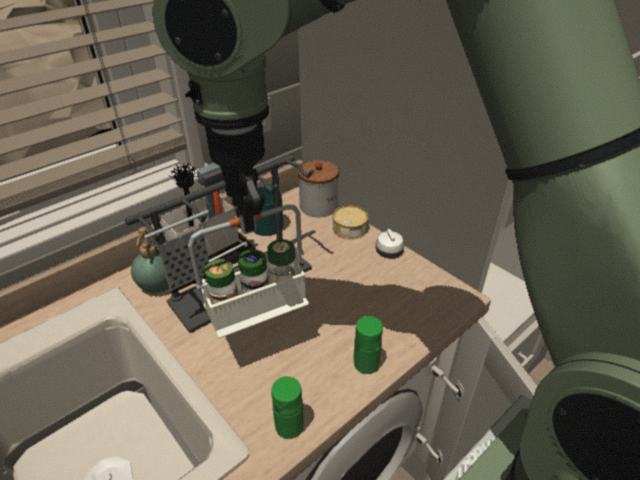

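Side view: the caddy hangs level from the gripper at (250,265), with all three jars upright. I'll carry it in front of the right hook.

```bash
python3 -m pendant '[-3,1,0,0,0,0,-6,2,0,0,0,0,-10,3,0,0,0,0,-13,4,0,0,0,0,-14,5,0,0,0,0,-15,5,0,0,0,0,-15,5,0,0,0,0,-15,5,0,0,0,0]'
python3 -m pendant '[-15,5,0,0,0,0,-15,5,0,0,0,0,-14,5,0,0,0,0,-12,4,0,0,0,0,-9,3,0,0,0,0,-6,2,0,0,0,0,-4,1,0,0,0,0,-1,1,0,0,0,0]'
python3 -m pendant '[0,0,0,0,0,-0.01,0,0,0,0,0,-0.025,0,0,0,0,0,-0.03,0,0,0,0,0,-0.035,0,0,0,0,0,-0.035,0,0,0,0,0,-0.03,0,0,0,0,0,-0.015,0,0,0,0,0,-0.009]'
python3 - <<'E'
from h import *
go2([.650,-.0645,.275])
from plant import snapshot
for n in("side","top"):
    s=snapshot(n); X=cloud(s); np.savez(n+"10.npz",**s); cv2.imwrite(f"pics/{n}10.png",s["frame"][:,:,::-1])
    h=cv2.cvtColor(s["frame"],cv2.COLOR_RGB2HSV)
    # handle rod: ends of bar
    m=(X[...,2]>.285)&(X[...,2]<.305)&(X[...,0]>.5)&(X[...,0]<.6)&(abs(X[...,1]+.0645)<.1)&(abs(X[...,1]+.0645)>.02)
    q=X[m]; print(n,len(q),cv2.fitLine(q[:,:2].astype(np.float32),cv2.DIST_HUBER,0,.01,.01).ravel() if len(q)>5 else "", q[:,1].min(),q[:,1].max())
    # prongs
    m=(X[...,2]>.225)&(X[...,2]<.258)&(X[...,0]>.61)&(X[...,0]<.70)&(X[...,1]<.01)&(X[...,1]>-.13)
    q=X[m]
    for y0 in(-.106,-.0227):
        k=q[abs(q[:,1]-y0)<.015]; print(len(k), np.median(k,0) if len(k) else "", k[:,0].min() if len(k) else "")
E
```

```text
time_s: 49.95
position: [0.539, 0.0148, 0.2765]
tool_rot: [-2.483, -1.923, -0.001]
wrist_force: [0.4, 0.2, -6.5]
opening: 0.116
grip_force: 58.4
time_s: 50.95
position: [0.5451, -0.0641, 0.2764]
tool_rot: [-2.483, -1.924, -0.001]
wrist_force: [0.4, 1.1, -6.8]
opening: 0.117
grip_force: 58.4
time_s: 51.95
position: [0.5451, -0.0641, 0.2764]
tool_rot: [-2.29, -2.15, -0.001]
wrist_force: [-0.1, -0.4, -6.7]
opening: 0.118
grip_force: 58.4
t52.0 grasp [ 0.5451 -0.0641  0.2951] tilt -0.0 yaw -3.6 roll 0.0 F [-0.1 -0.4 -6.7] op 0.118 grip 58 j [ 0.39  0.67 -0.65  1.5   0.43  1.12 -0.41]
  shift [  6.2 104.7  20.1]
side 323 [ 0.06259681  0.9980389   0.54256463 -0.05011825] -0.15009652623661857 0.024157983749089628
129 [ 0.66032171 -0.1060496   0.23974086] 0.6249539096978011
127 [ 0.66581289 -0.02268181  0.24014304] 0.629569115620242
top 49 [0.09526929 0.9954515  0.5487153  0.0081348 ] -0.006145017037860086 0.02266653974214589
0  
39 [ 0.68637398 -0.02497752  0.2405882 ] 0.6709390818209962
```

View pics/side10.png

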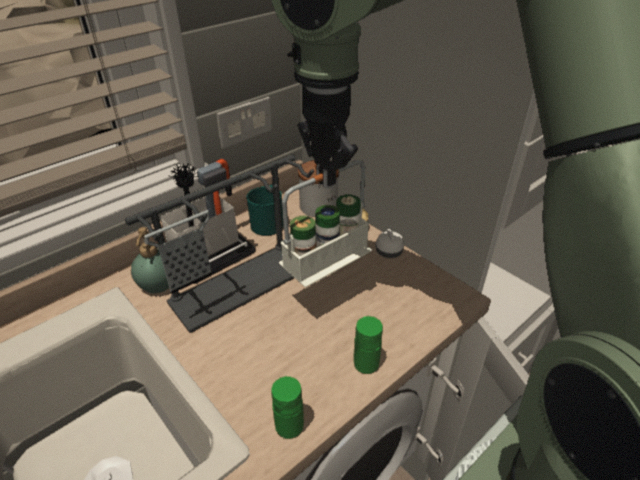

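```bash
python3 -m pendant '[0,2,0,0,0,0,0.5,5,0,0,0,0,0.5,9,0,0,0,0,1,13,0,0,0,0,1,15,0,0,0,0,1,15,0,0,0,0,1,15,0,0,0,0,0.7,13,0,0,0,0]'
python3 -m pendant '[0.5,10,0,0,0,0,0,6,0,0,0,0,0,2,0,0,0,0,0,0,3,0,0,0,0,0,6,0,0,0,0,0,6,0,0,0,0,0,4,0,0,0,0,0,0,0,0,0]'
python3 - <<'E'
from h import *
go2([.650,-.0645,.238])
from plant import snapshot
s=snapshot("side"); X=cloud(s); np.savez("side11.npz",**s); cv2.imwrite("pics/c11.png",cv2.resize(s["frame"][130:290,240:420,::-1],(675,600),interpolation=2))
m=(X[...,2]>.262)&(X[...,2]<.286)&(X[...,0]>.6)&(X[...,0]<.68)&(abs(X[...,1]+.0645)<.1)&(abs(X[...,1]+.0645)>.02)
q=X[m]; print(len(q),cv2.fitLine(q[:,:2].astype(np.float32),cv2.DIST_HUBER,0,.01,.01).ravel(), q[:,1].min(),q[:,1].max(),np.median(q[:,2]))
E
```

```text
time_s: 53.05
position: [0.6332, -0.0638, 0.2761]
tool_rot: [-2.29, -2.149, -0.001]
wrist_force: [-0.1, 0.3, -6.9]
opening: 0.115
grip_force: 58.4
time_s: 54.05
position: [0.6502, -0.0646, 0.2571]
tool_rot: [-2.29, -2.149, -0.0]
wrist_force: [0.3, -0.1, -6.3]
opening: 0.116
grip_force: 58.4
t54.0 grasp [ 0.6502 -0.0646  0.2758] tilt -0.0 yaw -3.6 roll 0.0 F [ 0.3 -0.1 -6.3] op 0.116 grip 58 j [ 0.28  0.87 -0.61  1.1   0.47  1.31 -0.34]
  shift [ 0.1 -0.2 37.8]
306 [ 0.06353181  0.9979798   0.6481471  -0.04569503] -0.1518271654451188 0.02608450295572996 0.2773461502954495
```

View pics/c11.png

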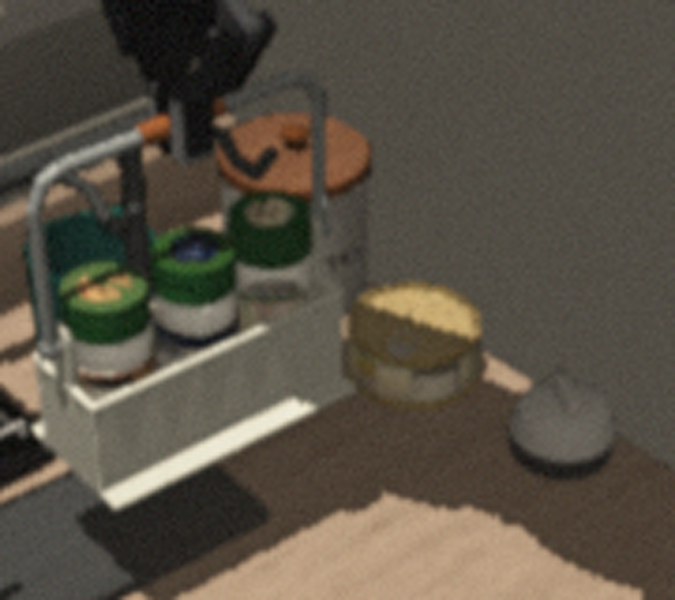

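The crop shows the bar just above the right hook, with the prong tips at about (100,210) and (260,160), both inside the handle's side rods. Lowering.

```bash
python3 -m pendant '[0,0,3,0,0,0,0,0,5,0,0,0,0,0,6,0,0,0,0,0,6,0,0,0,0,0,5,0,0,0,0,0,4,0,0,0,0,0,3,0,0,0,0,0,0,0,0,0]'
python3 -m pendant '[0,0,1,0,0,0,0,0,1,0,0,0,0,0,1,0,0,0,0,0,1,0,0,0,0,0,1,0,0,0,0,0,0.5,0,0,0,0,0,0,0,0,0,0,0,0,0,0,0]'
python3 - <<'E'
from h import *
go2([.650,-.0645,.238])
E
```

```text
time_s: 55.1
position: [0.6503, -0.0645, 0.2252]
tool_rot: [-2.29, -2.149, -0.0]
wrist_force: [0.3, 0.6, -5.9]
opening: 0.115
grip_force: 58.4
time_s: 56.1
position: [0.6504, -0.0645, 0.22]
tool_rot: [-2.291, -2.15, -0.001]
wrist_force: [1.4, -0.3, -4.7]
opening: 0.117
grip_force: 58.7
t56.1 grasp [ 0.6504 -0.0645  0.2387] tilt 0.0 yaw -3.6 roll 0.0 F [ 1.4 -0.3 -4.7] op 0.117 grip 59 j [ 0.29  0.9  -0.6   1.16  0.49  1.22 -0.36]
  shift [ 0.  -0.4  0.7]
```

```bash
python3 -m pendant '[0,0,0.5,0,0,0,0,0,0.5,0,0,0,0,0,0.5,0,0,0,0,0,0.5,0,0,0,0,0,0,0,0,0,0,0,0,0,0,0,0,0,0,0,0,0,0,0,0,0,0,0]'
python3 - <<'E'
from h import *
go2([.650,-.0645,.238])
from plant import snapshot
s=snapshot("side"); X=cloud(s); np.savez("side12.npz",**s); cv2.imwrite("pics/c12.png",cv2.resize(s["frame"][130:290,240:420,::-1],(675,600),interpolation=2))
E
```

```text
time_s: 57.1
position: [0.6507, -0.0645, 0.2192]
tool_rot: [2.291, 2.149, 0.003]
wrist_force: [-0.9, -1.0, 14.3]
opening: 0.116
grip_force: 60.5
t57.1 grasp [ 0.6507 -0.0645  0.2379] tilt 0.1 yaw -3.7 roll 0.0 F [-0.9 -1.  14.3] op 0.116 grip 61 j [ 0.29  0.9  -0.6   1.16  0.49  1.22 -0.36]
  shift [-0.  -0.7 -0.1]
```

View pics/c12.png

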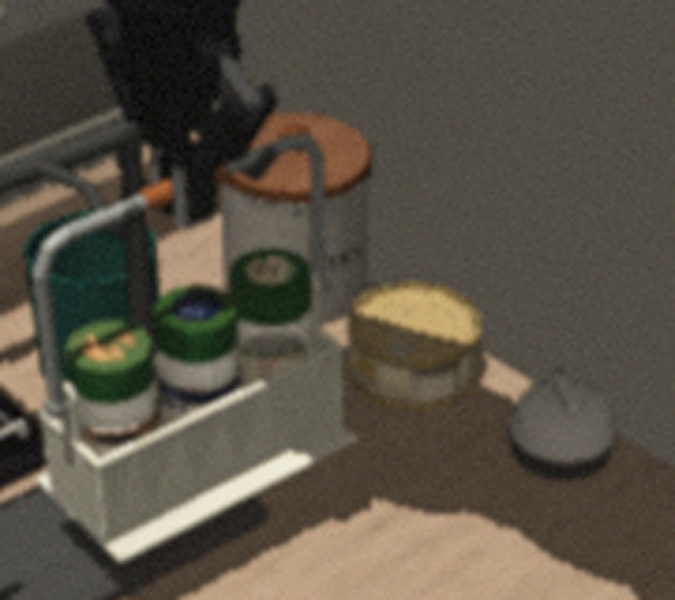

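The bar sits on both prongs, with the tips in front of it. I'll ease off the press, open partway and withdraw upward.

```bash
python3 -m pendant '[0,0,-0.5,0,0,0,0,0,-0.5,0,0,0,0,0,0,0,0,0,0,0,0,0,0,0,0,0,0,0,0,0,0,0,0,0,0,0,0,0,0,0,0,0,0,0,0,0,0,0]'
python3 -m pendant '[0,0,0,0,0,0,0,0,0,0,0,0,0,0,0,0,0,0,0,0,0,0,0,0,0,0,0,0,0,0,0,0,0,0,0,0,0,0,0,0,0,0,0,0,0,0,0,0]' 0.35
python3 -m pendant '[0,0,-3,0,0,0,0,0,-6,0,0,0,0,0,-10,0,0,0,0,0,-20,0,0,0,0,0,-25,0,0,0,0,0,-25,0,0,0,0,0,0,0,0,0,0,0,0,0,0,0]'
python3 -m pendant '[0,-25,-5,0,0,0,0,-25,-5,0,0,0,0,-25,-5,0,0,0,0,-25,0,0,0,0,0,-25,0,0,0,0,0,-15,0,0,0,0,0,0,0,0,0,0,0,0,0,0,0,0]'
python3 - <<'E'
from h import *
from plant import snapshot
for n in ("side","top"):
    s=snapshot(n); np.savez(n+"13.npz",**s); X=cloud(s); s0=load(n+"0.npz")
    if n=="side": cv2.imwrite("pics/c13.png",s["frame"][:,:,::-1])
    h=cv2.cvtColor(s["frame"],cv2.COLOR_RGB2HSV)
    m=(h[...,0]<16)&(h[...,1]>140)&(h[...,2]>60)&(X[...,0]<.69)&(X[...,0]>.6)&(X[...,2]>.2)&(X[...,2]<.27)&(abs(X[...,1]+.06)<.05)
    print(n,"sleeve",m.sum(),np.median(X[m],0) if m.sum() else "")
    w=(h[...,1]<60)&(X[...,2]>.1)&(X[...,2]<.118)&(X[...,0]>.55)&(X[...,0]<.72)&(X[...,1]<.05)&(X[...,1]>-.2)
    q=X[w]; 
    if len(q)>10: print("rim pts",len(q),cv2.minAreaRect(q[:,:2].astype(np.float32)),np.linalg.svd(q-q.mean(0))[2][2])
E
```

```text
time_s: 58.15
position: [0.6506, -0.0645, 0.2193]
tool_rot: [2.291, 2.15, 0.002]
wrist_force: [2.2, -0.6, 6.7]
opening: 0.116
grip_force: 59.7
time_s: 59.15
position: [0.6503, -0.0645, 0.2189]
tool_rot: [-2.29, -2.149, -0.001]
wrist_force: [-0.5, 0.0, 0.2]
opening: 0.324
grip_force: 0.0
time_s: 60.15
position: [0.6502, -0.0646, 0.3077]
tool_rot: [-2.29, -2.149, -0.0]
wrist_force: [0.3, 0.3, -0.9]
opening: 0.326
grip_force: 0.0
time_s: 61.15
position: [0.511, -0.0558, 0.3226]
tool_rot: [-2.29, -2.149, -0.001]
wrist_force: [0.1, 0.9, -0.6]
opening: 0.328
grip_force: 0.0
side sleeve 129 [ 0.64600591 -0.06336208  0.24279997]
rim pts 759 ((0.6685259938240051, -0.06472089141607285), (0.1660495549440384, 0.10429354757070541), 86.78711700439453) [ 0.00738824 -0.00205185 -0.9999706 ]
top sleeve 24 [ 0.65320237 -0.04949378  0.24271477]
rim pts 25 ((0.6776963472366333, -0.059314027428627014), (0.07099515199661255, 0.16832496225833893), 12.1271333694458) [-0.05045853  0.01027313 -0.99867332]
```

View pics/c13.png

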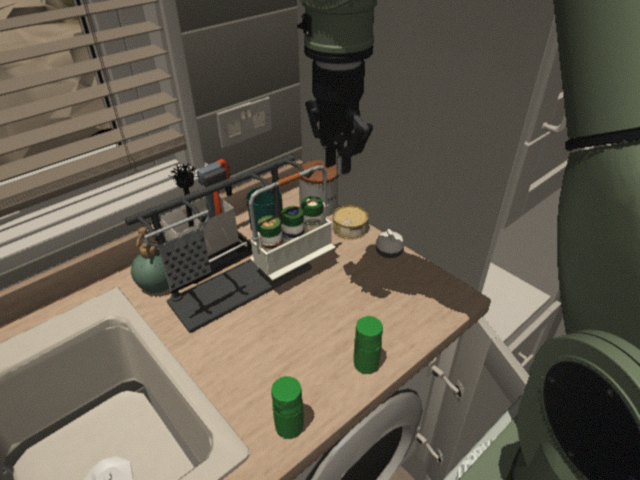

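The caddy hangs level on the right hook at (290,235). The gripper is clear, and the grater (185,255), tin (350,220) and timer (390,242) look undisturbed. I'll let it settle, then hand in.

```bash
for i in 1 2; do python3 -m pendant '[0,0,0,0,0,0,0,0,0,0,0,0,0,0,0,0,0,0,0,0,0,0,0,0,0,0,0,0,0,0,0,0,0,0,0,0,0,0,0,0,0,0,0,0,0,0,0,0]' | head -1; done
python3 - <<'E'
from plant import job
print(job.finish_job())
E
```

```text
time_s: 62.25
time_s: 63.25
the job is handed in; nothing more can be done
None
```

I put all three jars in the caddy, raised the handle and hung the caddy level on the free right hook. I handed the job in at about 63 s; the last picture showed the grater, timer and tin undisturbed, but the hand-in gave no verdict back.

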